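# Find the heavy side of a clutch drum on the balancing stand and hold it down

### The arm

A 7-joint arm with a two-finger parallel gripper is mounted at the origin on a cart in front of the work surface, level with it; the furniture and walls round the work are solid. World frame = base frame: x ahead of the robot, y to its left, z up, the work surface at z = 0. Lengths are in m, angles in rad, forces in N, time in s.
With the tool pointing down it reaches from about 0.4 to 0.85 m from the base axis. Payload 4.5 kg.
Tool frame: the origin (TCP) lies at the centre of the arm's flange, where the gripper is bolted on; the fingertips stand 166 mm ahead of it and the grasp point (between the pads) lies 147 mm ahead of it (r.grip_depth is the distance from the TCP to the grasp point, in m); z points along the fingers, y is the line along which they close (so a half turn about z gives the same grasp; the last joint's range is limited). The gripper opens to 88 mm and grips with 3 to 60 N. Pads are 18 mm wide; open, the fingers measure 123 mm over their backs; the gripper's body (75 mm by 187 mm) begins 45 mm behind the grasp point.
Start: joints at [-1.112, 0.689, -0.195, 1.565, 0.157, 0.902, -0.215], TCP at [0.258, 0.569, 0.405] pointing down, gripper open.
Joint ranges: [-3.01, 3.01], [-0.46, 2.08], [-1.47, 1.51], [0.13, 2.56], [-1, 4.14], [0.04, 2.09], [-2.66, 2.66]. Speed limits (rad/s): [2.57, 2.57, 3.14, 3.14, 3.14, 3.14, 3.14].

### API

Orientations are given as a unit quaternion [x, y, z, w].
In Python, from plant import status, cams, r, finder gives the robot as it stands.
- The arm moves only by the tool play_rows, never from a script. Its argument "rows" is a list of rows, each a list of 7 numbers: the opening in per cent of the stroke, from 0 (shut) to 100 (fully open), then the shift along the tool's x, y, z in m, then the turn, a rotation vector about the tool's x, y, z in degrees. A call has 1 to 8 rows; each row shifts and turns the commanded pose from where the row before left it, along the tool's axes as they then stand; what a row does not reach is not made up. A row lasts 1/8 s, in which the tool goes at most 62.5 mm and 10.7 degrees, less where a joint would pass 70% of its speed; a pose out of reach is approached as far as the arm can. A call with a gripper value outside its range is refused whole. The fingers move at their own pace and stop on an object; "grip_force" is the grip in N (left out, the last holds). Time passes only in rows, so rows that do not move let the fingers close. It gives the time, the measured TCP pose, the force, the opening and the grip force at its end, in the units of the state.
- status.get_state(): the state, without advancing time (a new reading comes with each control period).
- cams.snapshot(name): name is "side" or "top" or "wrist"; returns the picture (420x560x3 uint8, red, green, blue); there is no depth.
- cams.camera_params(name): a dict with "vfov" (degrees; the focal length in pixels is half the picture's height over the tangent of half this angle, whatever the lens; pixels are square), "cx", "cy" (the principal point, pixels), "R" (3x3) and "t" (3): a world point X has camera coordinates R X + t; the wrist camera has in their place "tool_from_camera" (4x4, takes a point from camera to tool coordinates, whose origin is the TCP and whose axes are the flange's). Camera axes: x right, y down, z forward; pixel columns grow to the right and rows downward; lengths in m; the calibration is good to about 2 mm. The wrist camera is an equidistant fisheye: a pixel r from the principal point sees the ray r / f radians off the axis. A picture is of the moment at which its call begins: read the wrist's pose just before it. camera_params takes no time and is no camera call.
- r.finish_job(): hands the job in; it is judged then, once.
Trained networks look in the newest picture that a camera, given by its name, has taken for a name from the list of things; names that differ only in an ending like _2 or _b are one class to them, and where a whole thing is asked for, a point or a joint stands for the part that bears it (a point fixed in the world has none). Each returns a list of dicts, best first, with "score" (0 to 1); they miss things now and then, are a little off and sometimes report something else, mostly with a low value. They report only what shows in the picture. A call takes as long as a camera call.
- finder.spot_in(camera, label): "at" ([x, y, z] in m, in the coordinates of the camera as it stood for that picture, good to about 4 mm: the middle of the surface that is visible of it).
- finder.regions_of(camera, label): "mask" (420x560 bool, what is visible of it).
The state is a dict: "clock": time; "q": joint angles; "qd": joint speeds; "joint_torque": joint torques, N m; "tool_pos": TCP position; "eef_rot": TCP orientation; "contact_force": force on the tool from outside, world axes, zero at the start; "moment": the same for the moment, N m; "opening": opening from 0.0 (shut) to 1.0 (fully open); "finger_force": force on a finger pad.
Only numpy, scipy, OpenCV 4.12 (cv2) and the standard library are available. Lean on these libraries where they do the work, as an engineer would, in place of code of your own. Each camera call takes 0.05 s, during which the arm holds its last target. There are 200 camera calls.

### The job

The clutch drum on the balancing stand has a heavy side that cannot be seen. Take its crank handle, first bring the crank straight up in line with the pointer and pause there, then carry it round through the bottom while you feel by the turning effort which side of the drum is heavy. Finish with the drum turned so that its heavy side is straight down and at rest, still holding the crank handle in the gripper, and leave the other things on the bench alone.

Things in the scene. Friction and masses are not known exactly. Their poses are not given: they have to be found in the camera images.
- stand: Grey balancing stand fixed to the bench, base 135 x 130 x 14 mm. Origin on the bench, right below the axle; its +x points away from the crank (crank on the -x side, turned towards the robot), +z up. A level axle along its x, 220 mm up, carries a clutch drum about 122 mm in diameter. Towards -x from the origin: drum lining's front at 20 mm, crank arm's front 42 mm, hub cap 46 mm.
- pointer (a point): Tip of the steel pointer that hangs from the stand's bracket above the drum, exactly over the axle's line, 287 mm above the bench, 22 mm from the stand's origin towards its -x; the bracket's top is at 310 mm, the upright's behind it at 314 mm. The crank is in line with it when it stands straight up.
- axle (a point): Point on the axle's line in the middle of the crank handle's circle: 97 mm from the stand's origin towards its -x, 220 mm above the bench; axes as the stand's. The heavy spot adds a torque about the axle of 0.19 to 0.28 N m times the sine of its angle from straight down; drum, crank and handle are otherwise balanced.
- crank_grip: Crank handle: round wooden sleeve 24 mm in diameter, 75 mm long, parallel to the axle and 60 mm off its line, at the end of the crank arm. It revolves freely on its pin, so a gripper can keep its orientation while it goes round. Origin at the sleeve's centre, x along the sleeve. Can be taken from above, fingers either side across the stand's y.
- drum (a joint): Angle of drum and crank, rad: 0 (or 6.283) with the crank straight up, growing clockwise as seen from the crank side (from the top to the stand's -y). Stops at -13 and +13. A steady drag of 0.32 N m, alike both ways, keeps the drum where it is left; turning is hardest while the heavy side is lifted level with the axle. The heavy side is at an unknown angle, over 35 degrees from the crank's side.
- planet_gear: Small loose steel gear, 54 mm across and 24 mm high, bystander; origin at the centre of its underside.
- bearing_a: Loose ball bearing, 62 mm across and 16 mm high, bystander; origin at the centre of its underside.
- helical_gear: Loose steel gear wheel with a raised hub, 69 mm across and 31 mm high, bystander near the stand; origin at the centre of its underside.

How it is judged:
By the outcome, as a careful person would: the job done as asked, in the order asked, and still so for the second after the job is handed in, while the arm keeps its last pose, push and grip.
It also fails if it takes over 72 s, if anything falls off the work surface, if the arm or the gripper's body presses on something with over 40 N, if the wrist force passes 120 N, or if a joint passes its speed limit or range.

## Working session

There is one attempt and no reset: what is moved stays moved. The work goes in short steps, Python scripts to look and compute and a tool call to move; the robot and the scene stay as the last step left them, time stands still between calls to the robot, and variables do not carry over. Pictures are saved under pics/ and viewed, at most 10 in all, crops included, and the job is handed in when it is done.

Besides the shell and the picture viewer there is one more tool, called as a command line: name --pt "numbers of a row" for each row, then --argument value for the rest. play_rows: Moves the arm, as the interface text tells. Its arguments: {"type":"object","properties":{"rows":{"type":"array","items":{"type":"array","items":{"type":"number"}}},"grip_force":{"type":"number"}},"required":["rows"]}

```bash
mkdir -p pics; ls; cat > h.py <<'E'
import numpy as np, cv2
from plant import status, cams, r, finder
def world(cam,p):
    c=cams.camera_params(cam)
    return np.array(c["R"]).T@(np.array(p)-np.array(c["t"]))
E
python3 - <<'E'
from h import *
s=status.get_state(); print(s)
ims=[]
for c in ("side","top"):
    ims.append(cams.snapshot(c)); 
    p=cams.camera_params(c); print(c,p)
    for l in ("stand","crank_grip","drum","planet_gear","bearing_a","helical_gear"):
        for d in finder.spot_in(c,l)[:2]: print(c,l,round(d["score"],2),world(c,d["at"]).round(3))
    cv2.imwrite(f"pics/{c}0.png",ims[-1][:,:,::-1])
E
```

```text
pics
{'clock': 0.0, 'q': array([-1.11221733,  0.68998191, -0.19446717,  1.56636287,  0.15735715,
        0.90249966, -0.21509433]), 'qd': array([ 0.00024234,  0.0014286 ,  0.000638  , -0.00226454,  0.00073589,
       -0.00176711, -0.00086071]), 'joint_torque': array([-4.43643739e-04, -5.27554500e+01, -1.26628183e+00, -1.53425664e+01,
       -5.25089842e-02,  6.69407294e-03,  1.65376450e-04]), 'tool_pos': array([0.25748762, 0.56912814, 0.40390485]), 'eef_rot': array([ 2.10751386e-01,  9.77539252e-01, -9.24537276e-04, -9.19862647e-05]), 'contact_force': array([ 0.27291614, -0.62327648, -0.98211567]), 'moment': array([-0.04509608, -0.04770974,  0.05568391]), 'finger_force': 0.0, 'opening': 0.9993600766904496}
side {'vfov': 51.98399148830692, 'cx': 278.0980570453855, 'cy': 214.9256361416253, 'R': array([[-0.95285079,  0.30287782,  0.01844997],
       [ 0.15846503,  0.54853941, -0.82097098],
       [-0.25877444, -0.77933917, -0.57067175]]), 't': array([0.48863501, 0.19685697, 1.2213763 ])}
side stand 0.89 [ 0.565 -0.452  0.214]
side crank_grip 0.45 [ 0.596 -0.335  0.245]
side drum 0.95 [ 0.558 -0.439  0.241]
side drum 0.57 [ 0.367 -0.011  0.01 ]
side planet_gear 0.87 [0.485 0.041 0.026]
side bearing_a 0.68 [ 0.368 -0.01   0.01 ]
side bearing_a 0.48 [ 0.565 -0.448  0.209]
top {'vfov': 47.03982504036751, 'cx': 273.2239002937274, 'cy': 209.31281584189873, 'R': array([[-1.19342420e-03, -9.99992399e-01,  3.71180739e-03],
       [-9.94940436e-01,  8.14491932e-04, -1.00463255e-01],
       [ 1.00459469e-01, -3.81292255e-03, -9.94933845e-01]]), 't': array([-0.20950632,  0.50518557,  1.30605874])}
top stand 0.72 [ 0.37  -0.016  0.016]
top stand 0.57 [ 0.559 -0.44   0.244]
top crank_grip 0.83 [ 0.597 -0.345  0.245]
top drum 0.65 [ 0.576 -0.43   0.243]
top drum 0.33 [ 0.554 -0.442  0.241]
top planet_gear 0.81 [0.487 0.032 0.021]
top bearing_a 0.66 [ 0.371 -0.015  0.014]
top helical_gear 0.97 [ 0.373 -0.351  0.022]
```

View pics/side0.png

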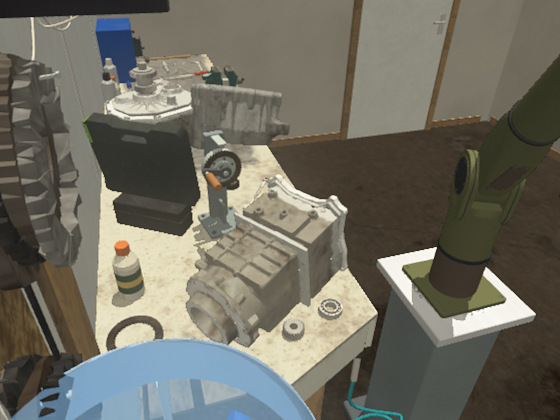

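View pics/top0.png

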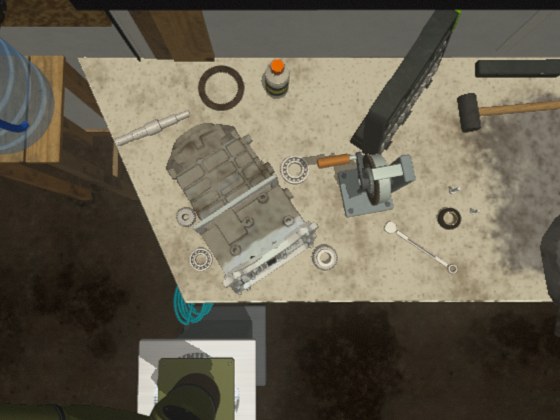

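Side picture: stand at (220,190), orange handle at (213,181), gearbox casing in front. Top: handle from (320,163) to (350,158), stand base around (366,190), helical gear at (325,257).

```bash
python3 - <<'E'
from h import *
t=cv2.imread("pics/top0.png");s=cv2.imread("pics/side0.png")
a=cv2.resize(t[135:235,300:430],None,fx=4.5,fy=4.5,interpolation=cv2.INTER_CUBIC)
b=cv2.resize(s[125:245,185:255],None,fx=4.5,fy=4.5,interpolation=cv2.INTER_CUBIC)
cv2.imwrite("pics/topc.png",a);cv2.imwrite("pics/sidec.png",b)
for n,im in (("top",t),("side",s)):
    hsv=cv2.cvtColor(im,cv2.COLOR_BGR2HSV)
    m=cv2.inRange(hsv,(5,140,90),(18,255,255))
    k,l,st,c=cv2.connectedComponentsWithStats(m)
    for i in range(1,k):
        if st[i,4]>40:
            ys,xs=np.where(l==i); print(n,st[i],c[i],cv2.minAreaRect(np.c_[xs,ys].astype(np.float32)))
E
```

```text
top [271  59  13  16 162] [277.          66.09876543] ((277.0, 66.5), (15.0, 12.0), 90.0)
top [318 154  32  14 275] [333.26181818 160.43272727] ((333.1622009277344, 160.4729766845703), (8.877545356750488, 31.40020751953125), 80.53767395019531)
side [206 173  14  14  91] [212.35164835 179.30769231] ((212.4461669921875, 179.43077087402344), (15.260808944702148, 5.963994026184082), 52.12501525878906)
side [115 241  14  15 170] [121.55294118 247.73529412] ((121.5, 248.0), (14.0, 13.0), 90.0)
```

View pics/topc.png

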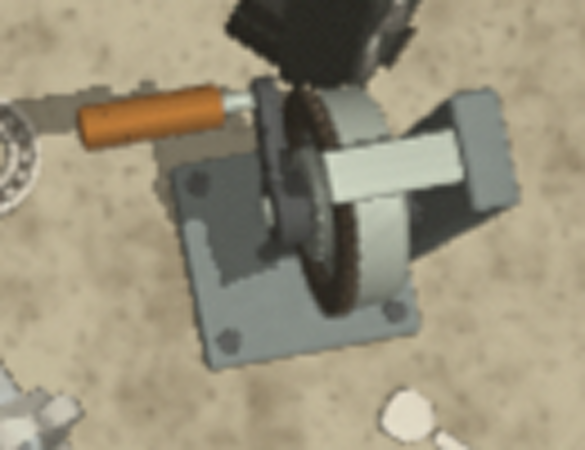

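View pics/sidec.png

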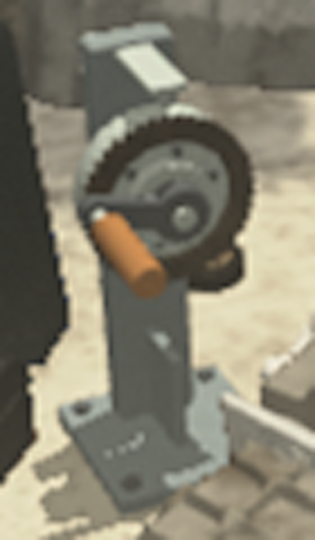

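Top crop: the handle is horizontal and away from the robot, the base corners are sharp, and bracket and drum are visible. Side crop: crank arm is about level, hub cap at crop (185,215), and a dark lump behind the drum at lower right. Now I'll fit the stand pose and crank angle.

```bash
cat >> h.py <<'E'
def proj(cam,X):
    c=cams.camera_params(cam); p=np.array(c["R"])@X+np.array(c["t"]); f=210/np.tan(np.radians(c["vfov"])/2)
    return np.array([c["cx"]+f*p[0]/p[2],c["cy"]+f*p[1]/p[2]])
def st2w(p,X):
    c,s=np.cos(p[2]),np.sin(p[2]); X=np.array(X)
    return np.array([p[0]+c*X[0]-s*X[1],p[1]+s*X[0]+c*X[1],X[2]])
E
python3 - <<'E'
from h import *
from scipy.optimize import least_squares
a=np.radians(80.54-90); d=15.7*np.array([np.cos(a),np.sin(a)]); c=np.array([333.2,160.5])
h=lambda th,x:(x,-.06*np.sin(th),.22+.06*np.cos(th))
def res(p):
    th=p[3];L=[]
    def o(cam,X,uv,w=1): L.extend(w*(proj(cam,st2w(p,X))-uv))
    o("top",h(th,-.1345),c-d);o("top",h(th,-.0595),c+d)
    o("side",h(th,-.097),(212.6,179.2)); o("side",(-.046,0,.22),(226.1,172.8)); 
    x0=p[4]
    # base corners at z=.014
    for X,uv in (((x0,.065),(172,168)),((x0,-.065),(210,368)),((x0+.135,-.065),(418,328))):
        o("top",(*X,.014),np.array([300,135])+np.array(uv)/4.5)
    return np.array(L)
for th0 in (-1.5,):
    s=least_squares(res,[.57,-.44,-1.5,th0,-.065],loss="soft_l1")
    print(s.x.round(4),np.degrees(s.x[2:4]),s.cost); print(res(s.x).reshape(-1,2).round(1))
    print("handle",st2w(s.x,h(s.x[3],-.097)),"axle",st2w(s.x,(-.097,0,.22)),"base x",s.x[4])
E
```

```text
[ 0.5584 -0.4551 -1.3995 -1.2055 -0.0535] [-80.18808301 -69.06955968] 2.255827242674723
[[-0.1  0.4]
 [ 0.5  0.2]
 [ 0.3  0.3]
 [-0.8  1.1]
 [-0.5 -1. ]
 [-0.3 -0. ]
 [ 1.   0.6]]
handle [ 0.59706358 -0.34997475  0.24143406] axle [ 0.54184243 -0.35952492  0.22      ] base x -0.053472376887587214
```

```bash
python3 - <<'E'
from h import *
def ray(cam,uv):
    c=cams.camera_params(cam); R=np.array(c["R"]);f=210/np.tan(np.radians(c["vfov"])/2)
    d=R.T@np.array([(uv[0]-c["cx"])/f,(uv[1]-c["cy"])/f,1]); return -R.T@np.array(c["t"]),d/np.linalg.norm(d)
def tri(a,b):
    (o,d),(p,e)=ray("top",a),ray("side",b)
    A=np.c_[d,-e]; t=np.linalg.lstsq(A,p-o,rcond=None)[0]; x,y=o+t[0]*d,p+t[1]*e
    return ((x+y)/2).round(3),np.linalg.norm(x-y).round(3)
print("gearbox far corner",tri((313,228),(280,180)),tri((232,287),(345,205)))
print("case top end",tri((455,14),(87,118)),tri((385,150),(192,117)),tri((357,143),(198,205)))
E
python3 - <<'E'
E
```

```text
gearbox far corner (array([ 0.429, -0.296,  0.245]), np.float64(0.022)) (array([ 0.305, -0.115,  0.252]), np.float64(0.003))
case top end (array([ 0.906, -0.606,  0.351]), np.float64(0.013)) (array([ 0.609, -0.442,  0.386]), np.float64(0.038)) (array([ 0.653, -0.422,  0.125]), np.float64(0.03))
```

play_rows --pt "100 0 0 -0.03 0 0 5" --pt "100 0 0 -0.03 0 0 5" --pt "100 0 0 -0.03 0 0 5" --pt "100 0 0 -0.03 0 0 5"

```text
clock: 1.2
tool_pos: [0.2575, 0.5694, 0.5258]
eef_rot: [0.379, 0.926, 0.0, -0.0]
contact_force: [0.3, 0.4, 0.4]
opening: 1.0
finger_force: 0.0
```

```bash
cat >> h.py <<'E'
from scipy.spatial.transform import Rotation as Ro
P=np.array([.5584,-.4551,-1.3995])
def yawR(a): # tool down, tool y at world angle a
    y=np.array([np.cos(a),np.sin(a),0]);z=np.array([0,0,-1.]);return np.c_[np.cross(y,z),y,z]
def rows(target,a,n):
    s=status.get_state();p=s["tool_pos"];R=Ro.from_quat(s["eef_rot"]);T=Ro.from_matrix(yawR(a))
    rv=(R.inv()*T).as_rotvec();print("turn",np.degrees(rv).round(1))
    for i in range(n):
        Ri=R*Ro.from_rotvec(rv*i/n);print((Ri.inv().apply((np.array(target)-p)/n)).round(4),end=" ")
    print("q",s["q"].round(2))
E
python3 - <<'E'
from h import *
h=st2w(P,(-.105,.056,0)); print(h); h[2]=.526
rows(h,P[2]+np.pi/2,28)
E
```

```text
[ 0.59568214 -0.34209096  0.        ]
turn [ 0.  -0.  35.7]
[-0.0314 -0.0148 -0.    ] [-0.0317 -0.0141 -0.    ] [-0.0321 -0.0133 -0.    ] [-0.0323 -0.0126 -0.    ] [-0.0326 -0.0119 -0.    ] [-0.0329 -0.0112 -0.    ] [-0.0331 -0.0104 -0.    ] [-0.0333 -0.0097 -0.    ] [-0.0335 -0.009  -0.    ] [-0.0337 -0.0082 -0.    ] [-0.0339 -0.0075 -0.    ] [-0.0341 -0.0067 -0.    ] [-0.0342 -0.0059 -0.    ] [-0.0343 -0.0052 -0.    ] [-0.0344 -0.0044 -0.    ] [-0.0345 -0.0036 -0.    ] [-0.0346 -0.0029 -0.    ] [-0.0347 -0.0021 -0.    ] [-0.0347 -0.0013 -0.    ] [-0.0347 -0.0006 -0.    ] [-0.0347  0.0002 -0.    ] [-0.0347  0.001  -0.    ] [-0.0347  0.0018 -0.    ] [-0.0346  0.0025 -0.    ] [-0.0346  0.0033 -0.    ] [-0.0345  0.0041 -0.    ] [-0.0344  0.0048 -0.    ] [-0.0343  0.0056 -0.    ] q [-1.17  0.57 -0.1   1.39  0.06  1.18 -0.48]
```

play_rows --pt "100 0 0 0 0 0 7.1" --pt "100 0 0 0 0 0 7.1" --pt "100 0 0 0 0 0 7.2" --pt "100 0 0 0 0 0 7.2" --pt "100 0 0 0 0 0 7.1" --pt "100 -0.034 0.006 0 0 0 0" --pt "100 -0.034 0.006 0 0 0 0" --pt "100 -0.034 0.006 0 0 0 0"

```text
clock: 2.2
tool_pos: [0.2932, 0.4711, 0.5247]
eef_rot: [0.643, 0.766, 0.0, 0.0]
contact_force: [0.6, -1.5, -0.2]
opening: 0.998
finger_force: 0.0
```

play_rows --pt "100 -0.034 0.006 0 0 0 0" --pt "100 -0.034 0.006 0 0 0 0" --pt "100 -0.034 0.006 0 0 0 0" --pt "100 -0.034 0.006 0 0 0 0" --pt "100 -0.034 0.006 0 0 0 0" --pt "100 -0.034 0.006 0 0 0 0" --pt "100 -0.034 0.006 0 0 0 0" --pt "100 -0.034 0.006 0 0 0 0"

```text
clock: 3.2
tool_pos: [0.3875, 0.2115, 0.5249]
eef_rot: [0.643, 0.766, 0.0, 0.0]
contact_force: [0.8, -0.4, -0.2]
opening: 1.002
finger_force: 0.0
```

play_rows --pt "100 -0.034 0.006 0 0 0 0" --pt "100 -0.034 0.006 0 0 0 0" --pt "100 -0.034 0.006 0 0 0 0" --pt "100 -0.034 0.006 0 0 0 0" --pt "100 -0.034 0.006 0 0 0 0" --pt "100 -0.034 0.006 0 0 0 0" --pt "100 -0.034 0.006 0 0 0 0" --pt "100 -0.034 0.006 0 0 0 0"

```text
clock: 4.2
tool_pos: [0.4819, -0.0481, 0.5249]
eef_rot: [0.643, 0.766, 0.0, 0.0]
contact_force: [0.6, 0.4, 0.8]
opening: 0.996
finger_force: 0.0
```

```bash
python3 - <<'E'
from h import *
h=st2w(P,(-.105,.056,0)); h[2]=.526
rows(h,P[2]+np.pi/2,1)
E
```

```text
turn [ 0.  -0.   0.2]
[-0.3093  0.0611 -0.0011] q [-0.14  0.36  0.21  1.81 -0.09  0.98  0.28]
```

play_rows --pt "100 -0.034 0.0065 0 0 0 0" --pt "100 -0.034 0.0065 0 0 0 0" --pt "100 -0.034 0.0065 0 0 0 0" --pt "100 -0.034 0.0065 0 0 0 0" --pt "100 -0.034 0.0065 0 0 0 0" --pt "100 -0.034 0.0065 0 0 0 0" --pt "100 -0.034 0.0065 0 0 0 0" --pt "100 -0.034 0.0065 0 0 0 0"

```text
clock: 5.2
tool_pos: [0.5802, -0.3069, 0.5247]
eef_rot: [0.643, 0.766, 0.0, -0.0]
contact_force: [-0.6, 0.2, -0.3]
opening: 1.001
finger_force: 0.0
```

```bash
python3 - <<'E'
from h import *
import sys
s=status.get_state();im=cams.snapshot("wrist");cv2.imwrite("pics/w1.png",im[:,:,::-1])
c=cams.camera_params("wrist");M=np.array(c["tool_from_camera"]);R=Ro.from_quat(s["eef_rot"]).as_matrix()
print(c)
for l in ("crank_grip","drum","stand","bearing_a"):
    for d in finder.spot_in("wrist",l)[:2]:
        X=M[:3,:3]@np.array(d["at"])+M[:3,3]; print(l,round(d["score"],2),(R@X+s["tool_pos"]).round(4))
# predicted pixels
f=210/np.tan(np.radians(c["vfov"])/2)
for n,X in (("h0",(-.1345,.056,.241)),("h1",(-.0595,.056,.241)),("hub",(-.046,0,.22)),("tip",(-.022,0,.287))):
    Y=R.T@(st2w(P,X)-s["tool_pos"]);Y=M[:3,:3].T@(Y-M[:3,3]);th=np.arctan2(np.hypot(Y[0],Y[1]),Y[2]);k=f*th/np.hypot(Y[0],Y[1])
    print(n,(c["cx"]+k*Y[0]).round(1),(c["cy"]+k*Y[1]).round(1))
h=st2w(P,(-.105,.056,0)); h[2]=.526;rows(h,P[2]+np.pi/2,1)
E
```

```text
{'vfov': 65.70646984690485, 'cx': 278.58648792140775, 'cy': 208.18125091122806, 'tool_from_camera': array([[ 1.21355540e-03, -9.51838059e-01, -3.06598820e-01,
         8.00280946e-02],
       [ 9.99998887e-01,  1.42137765e-03, -4.54559116e-04,
         4.11085840e-04],
       [ 8.68459376e-04, -3.06597927e-01,  9.51838724e-01,
         1.88963237e-02],
       [ 0.00000000e+00,  0.00000000e+00,  0.00000000e+00,
         1.00000000e+00]])}
crank_grip 0.6 [ 0.5997 -0.3442  0.2456]
crank_grip 0.46 [ 0.5664 -0.4303  0.2317]
drum 0.95 [ 0.5789 -0.4165  0.2405]
drum 0.48 [ 0.3891 -0.3637  0.0204]
stand 0.98 [ 0.5704 -0.4256  0.2308]
h0 288.9 211.1
h1 287.6 286.2
hub 232.4 286.0
tip 225.2 346.6
turn [-0.  -0.1  0.2]
[-0.0391  0.0091 -0.0016] q [ 0.3   0.64  0.23  1.3  -0.14  1.22  0.71]
```

View pics/w1.png

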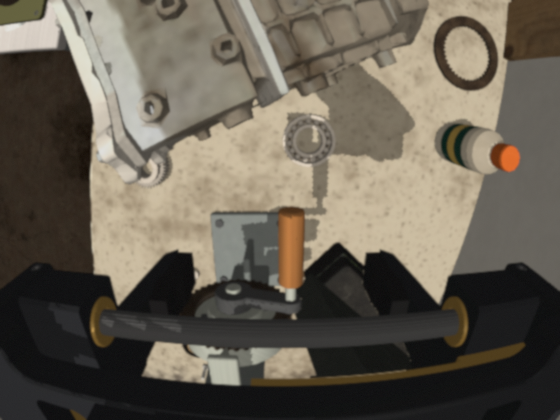

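Wrist view: handle from (291,208) to (291,287), within 3 px of the model, hub near (232,287). The approach is clear.

play_rows --pt "100 -0.02 0.0055 0 0 0 0" --pt "100 -0.02 0.0055 0 0 0 0" --pt "100 0 0 0.023 0 0 0" --pt "100 0 0 0.023 0 0 0" --pt "100 0 0 0.023 0 0 0" --pt "100 0 0 0.023 0 0 0" --pt "100 0 0 0.023 0 0 0" --pt "100 0 0 0.02 0 0 0"

```text
clock: 6.45
tool_pos: [0.5979, -0.3415, 0.3892]
eef_rot: [0.642, 0.767, 0.001, -0.0]
contact_force: [-0.5, 0.1, 0.6]
opening: 0.997
finger_force: 0.0
```

play_rows --grip_force 30 --pt "100 0 0 0 0 0 0" --pt "20 0 0 0 0 0 0" --pt "20 0 0 0 0 0 0" --pt "20 0 0 0 0 0 0" --pt "20 0 0 0 0 0 0" --pt "20 0 0 0 0 0 0" --pt "20 0 0 0 0 0 0" --pt "20 0 0 0 0 0 0"

```text
clock: 7.45
tool_pos: [0.5979, -0.3434, 0.3896]
eef_rot: [0.643, 0.766, 0.0, 0.0]
contact_force: [1.3, 0.8, -0.0]
opening: 0.265
finger_force: 30.0
```

```bash
python3 - <<'E'
from h import *
s=status.get_state(); print(s["tool_pos"],s["eef_rot"],s["opening"],s["contact_force"],s["moment"],s["finger_force"])
c,si=np.cos(P[2]),np.sin(P[2]);d=s["tool_pos"]-np.array([P[0],P[1],.147]);print("grasp in stand",c*d[0]+si*d[1],-si*d[0]+c*d[1],d[2])
im=cams.snapshot("side");cv2.imwrite("pics/s2.png",cv2.resize(im[110:250,160:330],None,fx=4,fy=4)[:,:,::-1])
E
```

```text
[ 0.59789991 -0.34340006  0.38964362] [6.42975707e-01 7.65886478e-01 2.43763341e-04 2.88576321e-04] 0.2652770224710509 [ 1.33328565  0.79265619 -0.04859134] [-0.03900745 -0.23120999 -0.01409399] 29.998017847537994
grasp in stand -0.10333201646083913 0.05796216742135206 0.24264361588824615
```

View pics/s2.png

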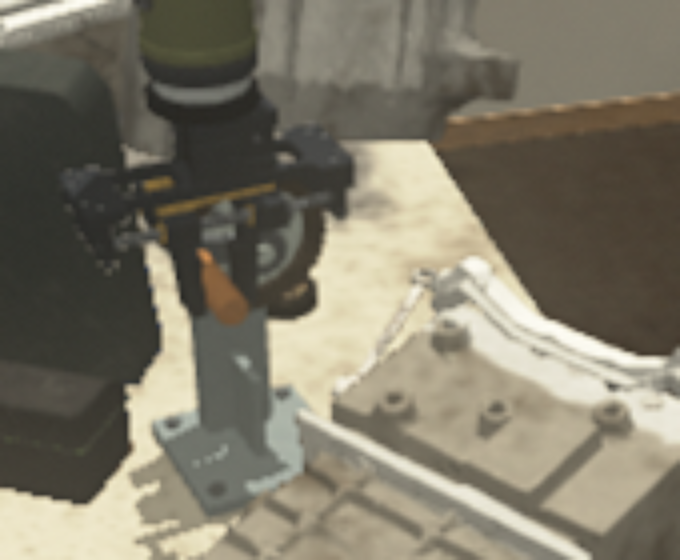

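Gripped: opening is 23 mm and finger force 30 N, with the fingers round the sleeve. Now I'll work out the circle rows.

```bash
cat >> h.py <<'E'
def arc(a,b,n,r=.06):
    t=np.radians(np.linspace(a,b,n+1)); y=np.round(-r*np.sin(t),4);z=np.round(-r*np.cos(t),4)
    print(a,b,[[20,0,round(float(u),4),round(float(v),4),0,0,0] for u,v in zip(np.diff(y),np.diff(z))])
def look(r0=.06):
    s=status.get_state();c,si=np.cos(P[2]),np.sin(P[2]);d=s["tool_pos"]-np.array([P[0],P[1],.147])
    f=s["contact_force"];y,z=-si*d[0]+c*d[1],d[2]-.22
    fy,fz=-si*f[0]+c*f[1],f[2]
    print("t",s["clock"],"x %.4f y %.4f z %.4f"%(c*d[0]+si*d[1],y,d[2]),"fx %.1f fy %.1f fz %.1f"%(c*f[0]+si*f[1],fy,fz),"m",s["moment"].round(2),"q",s["q"].round(2))
E
python3 -c "
from h import *
arc(-72,-24,8);arc(-24,0,4)"
```

```text
-72 -24 [[20, 0, -0.0023, -0.0059, 0, 0, 0], [20, 0, -0.0028, -0.0056, 0, 0, 0], [20, 0, -0.0035, -0.0053, 0, 0, 0], [20, 0, -0.0039, -0.0048, 0, 0, 0], [20, 0, -0.0045, -0.0045, 0, 0, 0], [20, 0, -0.0048, -0.0039, 0, 0, 0], [20, 0, -0.0053, -0.0035, 0, 0, 0], [20, 0, -0.0056, -0.0028, 0, 0, 0]]
-24 0 [[20, 0, -0.0059, -0.0023, 0, 0, 0], [20, 0, -0.006, -0.0016, 0, 0, 0], [20, 0, -0.0062, -0.001, 0, 0, 0], [20, 0, -0.0063, -0.0003, 0, 0, 0]]
```

play_rows --grip_force 45 --pt "20 0 -0.0023 -0.0059 0 0 0" --pt "20 0 -0.0028 -0.0056 0 0 0" --pt "20 0 -0.0035 -0.0053 0 0 0" --pt "20 0 -0.0039 -0.0048 0 0 0"

```text
clock: 8.0
tool_pos: [0.586, -0.3454, 0.4127]
eef_rot: [0.643, 0.766, 0.001, 0.002]
contact_force: [5.3, 0.1, 1.8]
opening: 0.26
finger_force: 45.0
```

```bash
python3 -c "
from h import *
look()"
```

```text
t 8.0 x -0.1034 y 0.0459 z 0.2657 fx 0.8 fy 5.2 fz 1.8 m [ 0.   -0.93  0.07] q [ 0.37  0.77  0.2   1.38 -0.17  1.    0.77]
```

play_rows --pt "20 0 -0.0045 -0.0045 0 0 0" --pt "20 0 -0.0048 -0.0039 0 0 0" --pt "20 0 -0.0053 -0.0035 0 0 0" --pt "20 0 -0.0056 -0.0028 0 0 0"

```text
clock: 8.5
tool_pos: [0.5663, -0.3488, 0.4285]
eef_rot: [0.643, 0.766, 0.001, 0.002]
contact_force: [4.3, 0.9, 5.3]
opening: 0.26
finger_force: 45.0
```

play_rows --pt "20 0 -0.0059 -0.0023 0 0 0" --pt "20 0 -0.006 -0.0016 0 0 0" --pt "20 0 -0.0062 -0.001 0 0 0" --pt "20 0 -0.0063 -0.0003 0 0 0" --pt "20 0 0 0 0 0 0" --pt "20 0 0 0 0 0 0"

```text
clock: 9.25
tool_pos: [0.5406, -0.3536, 0.4347]
eef_rot: [0.643, 0.766, 0.0, 0.001]
contact_force: [-1.9, 3.0, 15.2]
opening: 0.263
finger_force: 45.0
```

```bash
python3 -c "
from h import *
look()
im=cams.snapshot('wrist');cv2.imwrite('pics/w3.png',im[:,:,::-1])
im=cams.snapshot('side');cv2.imwrite('pics/s3.png',cv2.resize(im[110:250,160:330],None,fx=4,fy=4)[:,:,::-1])"
```

```text
t 9.25 x -0.1031 y -0.0002 z 0.2877 fx -3.2 fy -1.4 fz 15.2 m [0.63 0.44 0.03] q [ 0.4   0.69  0.2   1.47 -0.15  0.99  0.82]
```

View pics/w3.png

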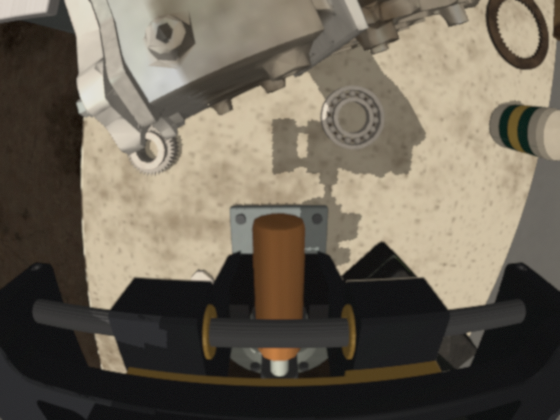

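Wrist view: handle end at column 278, midway between the base bolts (241 and 317), so the crank is straight up. I'll relax the vertical preload while pausing.

play_rows --pt "20 0 0 -0.0015 0 0 0" --pt "20 0 0 -0.002 0 0 0" --pt "20 0 0 0 0 0 0" --pt "20 0 0 0 0 0 0" --pt "20 0 0 0 0 0 0" --pt "20 0 0 0 0 0 0" --pt "20 0 0 0 0 0 0" --pt "20 0 0 0 0 0 0"

```text
clock: 10.35
tool_pos: [0.5404, -0.3538, 0.4348]
eef_rot: [0.643, 0.766, -0.001, -0.001]
contact_force: [-3.0, -0.3, 4.8]
opening: 0.262
finger_force: 45.0
```

play_rows --pt "20 0 0 0 0 0 0" --pt "20 0 0 0 0 0 0" --pt "20 0 0 0 0 0 0" --pt "20 0 0 0 0 0 0" --pt "20 0 0 0 0 0 0" --pt "20 0 0 0 0 0 0" --pt "20 0 0 0 0 0 0" --pt "20 0 0 0 0 0 0"

```text
clock: 11.35
tool_pos: [0.5404, -0.3538, 0.4348]
eef_rot: [0.643, 0.766, -0.001, -0.001]
contact_force: [-3.3, 0.1, 4.4]
opening: 0.258
finger_force: 45.0
```

```bash
python3 -c "
from h import *
look()
for a in range(0,240,20): arc(a,a+20,4)"
```

```text
t 11.35 x -0.1029 y -0.0005 z 0.2878 fx -0.7 fy -3.2 fz 4.4 m [-0.15  0.79 -0.01] q [ 0.4   0.69  0.2   1.47 -0.15  0.99  0.82]
0 20 [[20, 0, -0.0052, 0.0002, 0, 0, 0], [20, 0, -0.0052, 0.0007, 0, 0, 0], [20, 0, -0.0051, 0.0011, 0, 0, 0], [20, 0, -0.005, 0.0016, 0, 0, 0]]
20 40 [[20, 0, -0.0049, 0.002, 0, 0, 0], [20, 0, -0.0046, 0.0024, 0, 0, 0], [20, 0, -0.0044, 0.0029, 0, 0, 0], [20, 0, -0.0042, 0.0031, 0, 0, 0]]
40 60 [[20, 0, -0.0038, 0.0036, 0, 0, 0], [20, 0, -0.0036, 0.0038, 0, 0, 0], [20, 0, -0.0031, 0.0042, 0, 0, 0], [20, 0, -0.0029, 0.0044, 0, 0, 0]]
60 80 [[20, 0, -0.0024, 0.0046, 0, 0, 0], [20, 0, -0.002, 0.0049, 0, 0, 0], [20, 0, -0.0016, 0.005, 0, 0, 0], [20, 0, -0.0011, 0.0051, 0, 0, 0]]
80 100 [[20, 0, -0.0007, 0.0052, 0, 0, 0], [20, 0, -0.0002, 0.0052, 0, 0, 0], [20, 0, 0.0002, 0.0052, 0, 0, 0], [20, 0, 0.0007, 0.0052, 0, 0, 0]]
100 120 [[20, 0, 0.0011, 0.0051, 0, 0, 0], [20, 0, 0.0016, 0.005, 0, 0, 0], [20, 0, 0.002, 0.0049, 0, 0, 0], [20, 0, 0.0024, 0.0046, 0, 0, 0]]
120 140 [[20, 0, 0.0029, 0.0044, 0, 0, 0], [20, 0, 0.0031, 0.0042, 0, 0, 0], [20, 0, 0.0036, 0.0038, 0, 0, 0], [20, 0, 0.0038, 0.0036, 0, 0, 0]]
140 160 [[20, 0, 0.0042, 0.0031, 0, 0, 0], [20, 0, 0.0044, 0.0029, 0, 0, 0], [20, 0, 0.0046, 0.0024, 0, 0, 0], [20, 0, 0.0049, 0.002, 0, 0, 0]]
160 180 [[20, 0, 0.005, 0.0016, 0, 0, 0], [20, 0, 0.0051, 0.0011, 0, 0, 0], [20, 0, 0.0052, 0.0007, 0, 0, 0], [20, 0, 0.0052, 0.0002, 0, 0, 0]]
180 200 [[20, 0, 0.0052, -0.0002, 0, 0, 0], [20, 0, 0.0052, -0.0007, 0, 0, 0], [20, 0, 0.0051, -0.0011, 0, 0, 0], [20, 0, 0.005, -0.0016, 0, 0, 0]]
200 220 [[20, 0, 0.0049, -0.002, 0, 0, 0], [20, 0, 0.0046, -0.0024, 0, 0, 0], [20, 0, 0.0044, -0.0029, 0, 0, 0], [20, 0, 0.0042, -0.0031, 0, 0, 0]]
220 240 [[20, 0, 0.0038, -0.0036, 0, 0, 0], [20, 0, 0.0036, -0.0038, 0, 0, 0], [20, 0, 0.0031, -0.0042, 0, 0, 0], [20, 0, 0.0029, -0.0044, 0, 0, 0]]
```

play_rows --pt "20 0 -0.0052 0.0002 0 0 0" --pt "20 0 -0.0052 0.0007 0 0 0" --pt "20 0 -0.0051 0.0011 0 0 0" --pt "20 0 -0.005 0.0016 0 0 0"

```text
clock: 11.85
tool_pos: [0.5207, -0.3572, 0.4313]
eef_rot: [0.643, 0.766, -0.0, 0.0]
contact_force: [0.6, -0.4, 4.0]
opening: 0.261
finger_force: 45.0
```

play_rows --pt "20 0 -0.0049 0.002 0 0 0" --pt "20 0 -0.0046 0.0024 0 0 0" --pt "20 0 -0.0044 0.0029 0 0 0" --pt "20 0 -0.0042 0.0031 0 0 0"

```text
clock: 12.35
tool_pos: [0.5027, -0.3605, 0.4207]
eef_rot: [0.643, 0.766, -0.0, 0.0]
contact_force: [0.4, -1.2, 3.4]
opening: 0.258
finger_force: 45.0
```

play_rows --pt "20 0 -0.0038 0.0036 0 0 0" --pt "20 0 -0.0036 0.0038 0 0 0" --pt "20 0 -0.0031 0.0042 0 0 0" --pt "20 0 -0.0029 0.0044 0 0 0"

```text
clock: 12.85
tool_pos: [0.4895, -0.3628, 0.4046]
eef_rot: [0.643, 0.766, -0.0, 0.0]
contact_force: [-0.3, -1.8, 5.2]
opening: 0.26
finger_force: 45.0
```

play_rows --pt "20 0 -0.0024 0.0046 0 0 0" --pt "20 0 -0.002 0.0049 0 0 0" --pt "20 0 -0.0016 0.005 0 0 0" --pt "20 0 -0.0011 0.0051 0 0 0"

```text
clock: 13.35
tool_pos: [0.4827, -0.364, 0.3851]
eef_rot: [0.643, 0.766, -0.0, 0.0]
contact_force: [-0.5, -1.1, 5.5]
opening: 0.258
finger_force: 45.0
```

```bash
python3 -c "
from h import *
look()"
```

```text
t 13.35 x -0.1026 y -0.0591 z 0.2381 fx 1.0 fy -0.7 fz 5.5 m [-0.34  0.09  0.04] q [ 0.47  0.69  0.18  1.66 -0.16  0.8   0.89]
```

play_rows --pt "20 0 -0.0007 0.0052 0 0 0" --pt "20 0 -0.0002 0.0052 0 0 0" --pt "20 0 0.0002 0.0052 0 0 0" --pt "20 0 0.0007 0.0052 0 0 0"

```text
clock: 13.85
tool_pos: [0.4826, -0.3641, 0.3644]
eef_rot: [0.643, 0.766, -0.0, 0.0]
contact_force: [-1.4, -1.0, 6.9]
opening: 0.264
finger_force: 45.0
```

play_rows --pt "20 0 0.0011 0.0051 0 0 0" --pt "20 0 0.0016 0.005 0 0 0" --pt "20 0 0.002 0.0049 0 0 0" --pt "20 0 0.0024 0.0046 0 0 0"

```text
clock: 14.35
tool_pos: [0.4896, -0.3629, 0.345]
eef_rot: [0.643, 0.766, -0.0, 0.0]
contact_force: [-1.4, -1.7, 9.1]
opening: 0.258
finger_force: 45.0
```

play_rows --pt "20 0 0.0029 0.0044 0 0 0" --pt "20 0 0.0031 0.0042 0 0 0" --pt "20 0 0.0036 0.0038 0 0 0" --pt "20 0 0.0038 0.0036 0 0 0"

```text
clock: 14.85
tool_pos: [0.5025, -0.3606, 0.3293]
eef_rot: [0.643, 0.766, -0.001, -0.0]
contact_force: [-3.0, 0.1, 12.2]
opening: 0.258
finger_force: 45.0
```

```bash
python3 -c "
from h import *
look()"
```

```text
t 14.85 x -0.1027 y -0.0390 z 0.1823 fx -0.6 fy -2.9 fz 12.2 m [-0.16  0.59  0.04] q [ 0.46  0.78  0.17  1.67 -0.18  0.71  0.88]
```

play_rows --pt "20 0 0.0042 0.0031 0 0 0" --pt "20 0 0.0044 0.0029 0 0 0" --pt "20 0 0.0046 0.0024 0 0 0" --pt "20 0 0.0049 0.002 0 0 0"

```text
clock: 15.35
tool_pos: [0.5194, -0.3576, 0.319]
eef_rot: [0.644, 0.765, -0.001, -0.001]
contact_force: [-5.4, 0.4, 13.9]
opening: 0.261
finger_force: 45.0
```

play_rows --pt "20 0 0.005 0.0016 0 0 0" --pt "20 0 0.0051 0.0011 0 0 0" --pt "20 0 0.0052 0.0007 0 0 0" --pt "20 0 0.0052 0.0002 0 0 0"

```text
clock: 15.85
tool_pos: [0.5379, -0.3546, 0.3149]
eef_rot: [0.644, 0.765, -0.002, -0.003]
contact_force: [-8.6, -1.0, 12.5]
opening: 0.257
finger_force: 45.0
```

play_rows --pt "20 0 0.0052 -0.0002 0 0 0" --pt "20 0 0.0052 -0.0007 0 0 0" --pt "20 0 0.0051 -0.0011 0 0 0" --pt "20 0 0.005 -0.0016 0 0 0"

```text
clock: 16.35
tool_pos: [0.5565, -0.3514, 0.3165]
eef_rot: [0.644, 0.765, -0.004, -0.005]
contact_force: [-11.3, -2.3, 2.5]
opening: 0.258
finger_force: 45.0
```

play_rows --pt "20 0 0.0049 -0.002 0 0 0" --pt "20 0 0.0046 -0.0024 0 0 0" --pt "20 0 0.0044 -0.0029 0 0 0" --pt "20 0 0.0042 -0.0031 0 0 0"

```text
clock: 16.85
tool_pos: [0.5753, -0.348, 0.325]
eef_rot: [0.644, 0.765, -0.003, -0.005]
contact_force: [-4.8, -4.1, -6.8]
opening: 0.258
finger_force: 45.0
```

```bash
cat > fit.py <<'E'
from h import *
D=[([.5663,-.3488,.4285],[4.3,.9,5.3],1),([.5207,-.3572,.4313],[.6,-.4,4],1),([.5027,-.3605,.4207],[.4,-1.2,3.4],1),([.4895,-.3628,.4046],[-.3,-1.8,5.2],1),([.4827,-.364,.3851],[-.5,-1.1,5.5],1),([.4826,-.3641,.3644],[-1.4,-1,6.9],1),([.4896,-.3629,.345],[-1.4,-1.7,9.1],1),([.5025,-.3606,.3293],[-3,.1,12.2],1)]
import json,os
if os.path.exists("d.json"): D+=[tuple(x) for x in json.load(open("d.json"))]
c,si=np.cos(P[2]),np.sin(P[2])
Y=[];Z=[];FY=[];FZ=[];S=[]
for p,f,sg in D:
    d=np.array(p)-[P[0],P[1],.147];Y.append(-si*d[0]+c*d[1]);Z.append(d[2]);FY.append(-si*f[0]+c*f[1]);FZ.append(f[2]);S.append(sg)
Y,Z,FY,FZ,S=map(np.array,(Y,Z,FY,FZ,S))
A=np.c_[2*Y,2*Z,np.ones_like(Y)];q=np.linalg.lstsq(A,Y**2+Z**2,rcond=None)[0]
print("centre",q[:2].round(4),"r",np.sqrt(q[2]+q[0]**2+q[1]**2).round(4))
y,z=Y-q[0],Z-q[1];th=np.arctan2(-y,z);th=np.where(th<-1,th+2*np.pi,th)
ty,tz=-np.cos(th),-np.sin(th);T=-.06*(FY*ty+FZ*tz)  # applied torque, +theta
print(np.c_[np.degrees(th).round(1),T.round(3),(-np.sin(th)*FY+np.cos(th)*FZ).round(1)])
for fix in (1,0):
    B=np.c_[np.sin(th),np.cos(th)] if fix else np.c_[np.sin(th),np.cos(th),S]
    k=np.linalg.lstsq(B,T-(.32*S if fix else 0),rcond=None)[0]
    # T-drag = A sin(th+phi); A>0 ; heavy down at th+phi=0
    print(k.round(3),"A",np.hypot(*k[:2]).round(3),"theta final",-np.degrees(np.arctan2(k[1],k[0])).round(1),"rms",np.std(B@k-T+(.32*S if fix else 0)).round(3))
E
python3 -c "
from h import *
look()"
```

```text
t 16.85 x -0.1027 y 0.0349 z 0.1780 fx 3.2 fy -5.4 fz -6.8 m [-0.89  0.96  0.1 ] q [ 0.38  0.85  0.19  1.49 -0.18  0.83  0.8 ]
```

```bash
echo '[[[0.5194,-0.3576,0.319],[-5.4,0.4,13.9],1],[[0.5379,-0.3546,0.3149],[-8.6,-1.0,12.5],1],[[0.5565,-0.3514,0.3165],[-11.3,-2.3,2.5],1],[[0.5753,-0.348,0.325],[-4.8,-4.1,-6.8],1]]' > d.json; python3 fit.py
```

```text
centre [2.000e-04 2.277e-01] r 0.0601
[[-2.560e+01  1.000e-01  6.700e+00]
 [ 2.000e+01  1.120e-01  3.600e+00]
 [ 4.020e+01  1.400e-01  2.500e+00]
 [ 6.020e+01  2.530e-01  3.100e+00]
 [ 8.000e+01  3.180e-01  1.600e+00]
 [ 9.980e+01  4.240e-01  3.000e-01]
 [ 1.196e+02  5.240e-01 -3.000e+00]
 [ 1.392e+02  6.120e-01 -7.300e+00]
 [ 1.585e+02  5.990e-01 -1.100e+01]
 [ 1.769e+02  5.580e-01 -1.200e+01]
 [ 1.950e+02  6.290e-01 -5.400e+00]
 [ 2.150e+02  5.010e-01  2.500e+00]]
[ 0.062 -0.271] A 0.278 theta final 77.1 rms 0.029
[ 0.045 -0.265  0.34 ] A 0.269 theta final 80.4 rms 0.027
```

The fit puts the final angle at about 79°. I'll sweep back, which also cancels the drag from the reading.

play_rows --pt "20 0 -0.0042 0.0031 0 0 0" --pt "20 0 -0.0044 0.0029 0 0 0" --pt "20 0 -0.0046 0.0024 0 0 0" --pt "20 0 -0.0049 0.002 0 0 0"

```text
clock: 17.35
tool_pos: [0.5614, -0.35, 0.3186]
eef_rot: [0.643, 0.766, 0.0, 0.0]
contact_force: [-0.5, -1.5, 6.9]
opening: 0.261
finger_force: 45.0
```

play_rows --pt "20 0 -0.005 0.0016 0 0 0" --pt "20 0 -0.0051 0.0011 0 0 0" --pt "20 0 -0.0052 0.0007 0 0 0" --pt "20 0 -0.0052 0.0002 0 0 0"

```text
clock: 17.85
tool_pos: [0.5414, -0.3535, 0.3148]
eef_rot: [0.643, 0.766, 0.0, 0.001]
contact_force: [0.3, -1.3, 4.3]
opening: 0.256
finger_force: 45.0
```

play_rows --pt "20 0 -0.0052 -0.0002 0 0 0" --pt "20 0 -0.0052 -0.0007 0 0 0" --pt "20 0 -0.0051 -0.0011 0 0 0" --pt "20 0 -0.005 -0.0016 0 0 0"

```text
clock: 18.35
tool_pos: [0.521, -0.3572, 0.3183]
eef_rot: [0.643, 0.766, -0.0, 0.0]
contact_force: [3.1, -2.3, 2.3]
opening: 0.259
finger_force: 45.0
```

play_rows --pt "20 0 -0.0049 -0.002 0 0 0" --pt "20 0 -0.0046 -0.0024 0 0 0" --pt "20 0 -0.0044 -0.0029 0 0 0" --pt "20 0 -0.0042 -0.0031 0 0 0"

```text
clock: 18.85
tool_pos: [0.503, -0.3604, 0.3288]
eef_rot: [0.643, 0.766, -0.0, 0.0]
contact_force: [2.8, -4.4, 1.0]
opening: 0.262
finger_force: 45.0
```

play_rows --pt "20 0 -0.0038 -0.0036 0 0 0" --pt "20 0 -0.0036 -0.0038 0 0 0" --pt "20 0 -0.0031 -0.0042 0 0 0" --pt "20 0 -0.0029 -0.0044 0 0 0"

```text
clock: 19.35
tool_pos: [0.4898, -0.3627, 0.3446]
eef_rot: [0.643, 0.766, -0.0, 0.0]
contact_force: [2.0, -5.2, -1.5]
opening: 0.261
finger_force: 45.0
```

play_rows --pt "20 0 -0.0024 -0.0046 0 0 0" --pt "20 0 -0.002 -0.0049 0 0 0" --pt "20 0 -0.0016 -0.005 0 0 0" --pt "20 0 -0.0011 -0.0051 0 0 0"

```text
clock: 19.85
tool_pos: [0.4828, -0.364, 0.364]
eef_rot: [0.643, 0.766, -0.0, -0.0]
contact_force: [3.3, -5.5, -3.4]
opening: 0.261
finger_force: 45.0
```

play_rows --pt "20 0 -0.0007 -0.0052 0 0 0" --pt "20 0 -0.0002 -0.0052 0 0 0" --pt "20 0 0.0002 -0.0052 0 0 0" --pt "20 0 0.0007 -0.0052 0 0 0"

```text
clock: 20.35
tool_pos: [0.4827, -0.364, 0.3844]
eef_rot: [0.643, 0.766, -0.001, -0.0]
contact_force: [2.7, -7.0, -4.9]
opening: 0.26
finger_force: 45.0
```

play_rows --pt "20 0 0.0011 -0.0051 0 0 0" --pt "20 0 0.0016 -0.005 0 0 0" --pt "20 0 0.002 -0.0049 0 0 0" --pt "20 0 0.0024 -0.0046 0 0 0"

```text
clock: 20.85
tool_pos: [0.4892, -0.363, 0.4033]
eef_rot: [0.643, 0.766, -0.001, -0.001]
contact_force: [2.5, -6.5, -8.7]
opening: 0.264
finger_force: 45.0
```

play_rows --pt "20 0 0.0029 -0.0044 0 0 0" --pt "20 0 0.0031 -0.0042 0 0 0" --pt "20 0 0.0036 -0.0038 0 0 0" --pt "20 0 0.0038 -0.0036 0 0 0"

```text
clock: 21.35
tool_pos: [0.5011, -0.361, 0.4184]
eef_rot: [0.644, 0.765, -0.002, -0.003]
contact_force: [-0.6, -8.3, -9.8]
opening: 0.254
finger_force: 45.0
```

```bash
python3 - <<'E'
import json
D=json.load(open("d.json"))
D+=[[p,f,-1] for p,f in (([0.5414,-0.3535,0.3148],[.3,-1.3,4.3]),([0.521,-0.3572,0.3183],[3.1,-2.3,2.3]),([0.503,-0.3604,0.3288],[2.8,-4.4,1.0]),([0.4898,-0.3627,0.3446],[2.0,-5.2,-1.5]),([0.4828,-0.364,0.364],[3.3,-5.5,-3.4]),([0.4827,-0.364,0.3844],[2.7,-7,-4.9]),([0.4892,-0.363,0.4033],[2.5,-6.5,-8.7]),([0.5011,-0.361,0.4184],[-.6,-8.3,-9.8]))]
json.dump(D,open("d.json","w"))
E
python3 fit.py; python3 -c "
from h import *
look();arc(40,79,8)"
```

```text
centre [2.000e-04 2.277e-01] r 0.0601
[[-2.550e+01  1.010e-01  6.700e+00]
 [ 2.000e+01  1.120e-01  3.600e+00]
 [ 4.020e+01  1.400e-01  2.500e+00]
 [ 6.020e+01  2.530e-01  3.100e+00]
 [ 8.000e+01  3.180e-01  1.600e+00]
 [ 9.980e+01  4.240e-01  4.000e-01]
 [ 1.196e+02  5.240e-01 -3.000e+00]
 [ 1.392e+02  6.120e-01 -7.300e+00]
 [ 1.584e+02  6.000e-01 -1.100e+01]
 [ 1.769e+02  5.590e-01 -1.200e+01]
 [ 1.950e+02  6.290e-01 -5.400e+00]
 [ 2.150e+02  5.010e-01  2.500e+00]
 [ 1.804e+02 -6.000e-03 -4.300e+00]
 [ 1.602e+02 -1.030e-01 -3.100e+00]
 [ 1.399e+02 -5.400e-02 -2.100e+00]
 [ 1.200e+02 -1.100e-01 -2.000e-01]
 [ 1.002e+02 -2.250e-01 -1.700e+00]
 [ 8.070e+01 -2.760e-01 -2.200e+00]
 [ 6.150e+01 -4.200e-01 -5.300e+00]
 [ 4.290e+01 -4.880e-01 -5.800e+00]]
[ 0.061 -0.274] A 0.281 theta final 77.4 rms 0.03
[ 0.062 -0.274  0.327] A 0.281 theta final 77.3 rms 0.03
t 21.35 x -0.1025 y -0.0404 z 0.2714 fx 8.1 fy -2.0 fz -9.8 m [-1.57  0.05  0.04] q [ 0.44  0.67  0.2   1.58 -0.15  0.91  0.86]
40 79 [[20, 0, -0.0037, 0.0035, 0, 0, 0], [20, 0, -0.0035, 0.0037, 0, 0, 0], [20, 0, -0.0031, 0.0041, 0, 0, 0], [20, 0, -0.0028, 0.0042, 0, 0, 0], [20, 0, -0.0024, 0.0046, 0, 0, 0], [20, 0, -0.002, 0.0046, 0, 0, 0], [20, 0, -0.0016, 0.0049, 0, 0, 0], [20, 0, -0.0012, 0.005, 0, 0, 0]]
```

play_rows --pt "20 0 -0.0037 0.0035 0 0 0" --pt "20 0 -0.0035 0.0037 0 0 0" --pt "20 0 -0.0031 0.0041 0 0 0" --pt "20 0 -0.0028 0.0042 0 0 0" --pt "20 0 -0.0024 0.0046 0 0 0" --pt "20 0 -0.002 0.0046 0 0 0" --pt "20 0 -0.0016 0.0049 0 0 0" --pt "20 0 -0.0009 0.0035 0 0 0"

```text
clock: 22.35
tool_pos: [0.4831, -0.3639, 0.3879]
eef_rot: [0.643, 0.766, -0.0, 0.0]
contact_force: [-0.5, -4.6, 6.8]
opening: 0.257
finger_force: 45.0
```

play_rows --pt "20 0 0 0 0 0 0" --pt "20 0 0 0 0 0 0" --pt "20 0 0 0 0 0 0" --pt "20 0 0 0 0 0 0"

```text
clock: 22.85
tool_pos: [0.4832, -0.3639, 0.3875]
eef_rot: [0.643, 0.766, -0.0, -0.0]
contact_force: [0.3, -4.5, 2.4]
opening: 0.262
finger_force: 45.0
```

```bash
python3 -c "
from h import *
look()
s=status.get_state();d=s['tool_pos']-np.array([P[0],P[1],.147]);y=-np.sin(P[2])*d[0]+np.cos(P[2])*d[1]
print(np.degrees(np.arctan2(-(y-.0002),d[2]-.2277)),s['opening'],s['finger_force'])
im=cams.snapshot('side');cv2.imwrite('pics/s4.png',cv2.resize(im[110:250,160:330],None,fx=4,fy=4)[:,:,::-1])"
```

```text
t 22.85 x -0.1027 y -0.0586 z 0.2405 fx 4.4 fy -0.5 fz 2.4 m [-1.08  0.01  0.  ] q [ 0.47  0.69  0.18  1.66 -0.16  0.81  0.89]
77.7115248575312 0.2618819689053356 44.99906659126282
```

View pics/s4.png

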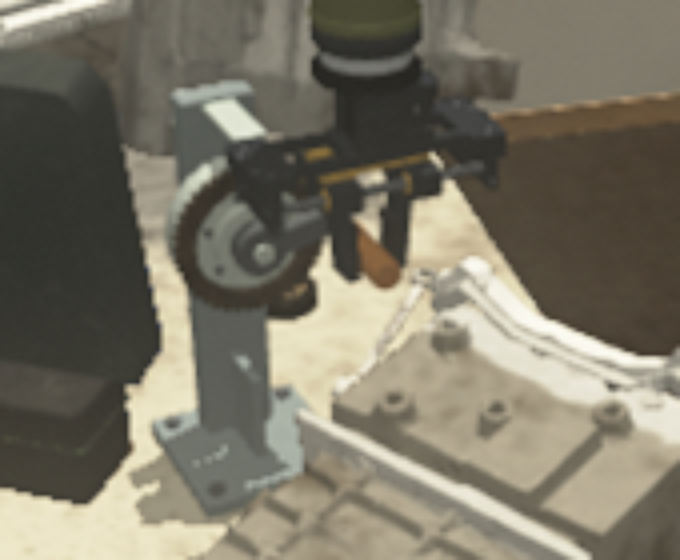

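The picture shows the crank held nearly level on the robot side, at 77.7°, with the handle in the gripper. Everything is at rest and the surroundings look undisturbed, so I'm handing in.

```bash
python3 -c "
from h import *
print(r.finish_job())"
```

```text
the job is handed in; nothing more can be done
None
```

I handed the job in with the crank held at 77.7°: the turning effort put the heavy side straight down at about 77.4°, the drum is at rest with the handle still gripped, after pausing at the pointer and going round through the bottom; the side view showed nothing else moved, and the judge's verdict was not returned.

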